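Drop the pad dish into its hidden socket and park the print block in it

ROBOT

A 7-joint arm with a two-finger parallel gripper is mounted at the origin on the work surface; the furniture and walls round the work are solid. World frame = base frame: x ahead of the robot, y to its left, z up, the work surface at z = 0. Lengths are in mm, angles in rad, forces in N, time in s.
With the tool pointing down it reaches from about 425 to 825 mm from the base axis. Payload 3.6 kg.
Tool frame: the origin (TCP) lies at the very end of the fingers, on their centre line; the grasp point (between the pads) lies 19 mm behind it; z points along the fingers, y is the line along which they close (so a half turn about z gives the same grasp; the last joint's range is limited). The gripper opens to 85 mm and grips with 20 to 120 N. Pads are 22 mm wide; open, the fingers measure 114 mm over their backs; the gripper's body (76 mm by 85 mm) begins 54 mm behind the grasp point. The pads swing forward as they close: fully open they stand 13 mm farther back than shut.
Start: joints at [1.145, 0.615, -0.013, 1.423, 0.008, 1.103, -0.04], TCP at [252.412, -598.958, 231.297] pointing down, gripper open.
Joint ranges: [-3.12, 3.12], [-0.3, 2.06], [-1.34, 1.32], [0.26, 2.42], [-1.36, 4.5], [0.01, 1.98], [-2.84, 2.84]. Speed limits (rad/s): [2.79, 2.79, 3.14, 3.14, 3.14, 3.14, 3.14].

INTERFACE

Orientations are given as a rotation vector (axis times angle).
In Python, from station import arm, optics, hand_in gives the robot as it stands. The module is installed in compiled form; this text tells all that it offers.
- The arm moves only by the tool play_rows, never from a script. Its arguments are lists of equal length, an entry for each row: "fingers": the finger opening in m, from 0 to 0.0854; "travel": the shift along the tool's x, y, z in m, a list of three; "yaw": the turn about the tool's z in degrees. In form: {"fingers": [fingers, ...], "travel": [[x, y, z], ...], "yaw": [yaw, ...]}. A call has 1 to 20 rows; each row shifts and turns the commanded pose from where the row before left it, along the tool's axes as they then stand; what a row does not reach is not made up. A row lasts 1/8 s, in which the tool goes at most 62.5 mm and 10.7 degrees, less where a joint would pass 70% of its speed; a pose out of reach is approached as far as the arm can. A call with a gripper value outside its range is refused whole. The fingers move at their own pace and stop on an object; "squeeze" is the grip in N (left out, the last holds). Time passes only in rows, so rows that do not move let the fingers close. It gives the time, the measured TCP pose, the force, the opening and the grip force at its end, in the units of the state.
- arm.read_state(): the state, without advancing time (a new reading comes with each control period).
- optics.grab_frame(name): name is "scene" or "top" or "wrist"; returns a dict with "img" (480x640x3 uint8, blue, green, red), "intrinsics" (3x3 intrinsics, pixels), "extrinsics" (4x4, takes a point from camera to world coordinates); the wrist camera has in their place "T_tool_cam" (4x4, takes a point from camera to tool coordinates, whose origin is the TCP and whose axes are the flange's). Camera axes: x right, y up, looking along -z (the intrinsics and any distortion apply to the point x, -y, -z); pixel columns grow to the right and rows downward; lengths in mm; the calibration is good to about 2 mm. A picture is of the moment at which its call begins: read the wrist's pose just before it. There is no depth.
- hand_in(): hands the job in; it is judged then, once.
The state is a dict: "t": time; "qpos": joint angles; "dq": joint speeds; "joint_efforts": joint torques, N m; "eef_pos": TCP position; "tool_rot": TCP orientation; "ft_force": force on the tool from outside, world axes, zero at the start; "wrist_torque": the same for the moment, N m; "grip_width": finger opening in mm; "grasp_force": force on a finger pad.
Only numpy, scipy, OpenCV 4.12 (cv2) and the standard library are available. Lean on these libraries where they do the work, as an engineer would, in place of code of your own. Each camera call takes 0.05 s, during which the arm holds its last target. There are 200 camera calls.

TASK

Get the block-printing station ready: slide the round wooden pad dish about on the deck, without lifting it off, until the peg beneath it drops into the hidden socket and the dish sits flush on the deck. Then stand the print block upright in the middle of the seated dish and let go. Do not knock over or shift the jars, dropper bottle and tealight.

Things in the scene. Friction and masses are not known exactly. Their poses are not given: they have to be found in the camera images.
- station: Print station fixed to the table: square plywood deck in a light wooden frame, 250 x 250 mm outside. The frame's four bars are 40 mm wide and 36 mm high (6 mm above the deck) round a 170 x 170 mm opening. Origin: the middle of its underside, on the table; x and y axes run along the bars.
- deck_centre (a point): Middle of the station's opening, at the deck's top, 30 mm above the table; axes as the station's. The deck has one blind round socket, 52 mm across, 17 mm deep, with a 2 mm chamfer; its centre is up to 18 mm along each axis from this point. At the start it is hidden under the dish, its centre 16 to 28 mm from the dish's axis, in an unknown direction.
- dish_centre (a point): Loose round dish of plain wood, 0.2 to 0.33 kg, 126 mm across its base flange, 34 mm high in all. The open tray on top has a flat floor 19 mm above the foot of the dish; its round wall is 104 mm across inside, 7 mm thick and rises 15 mm above the floor. This point is on the dish's axis, 17 mm above the foot (2 mm below the tray's floor); z is the axis.
- peg_foot (a point): Foot of the dish's central peg, on its axis. The peg is 49 mm across and 12 mm long; the dish stands on it at the start, the flange 12 mm above the deck. Only friction holds the dish: shut fingertips can push it from inside its tray wall. Within about 10 mm of the socket it leans some 10 degrees, low side towards it; pushed on that way it drops 12 mm and the flange lies flush.
- block_centre (a point): Carved wooden print block, 70 to 120 g, 50 mm (its x) by 62 mm (its y) by 68 mm high, standing on four short feet with its turned grip upward. The base is the lowest 28 mm; the grip above it is central, 28 mm across and 40 mm high, with its widest part near the top. This point is the block's centre, 34 mm above its underside.
- jam_jar_centre (a point): Bystander: jar with a red screw cap, 65 mm across, 97 mm high, standing about 95 mm from the print block on its +y side. This point is its centre, 48.5 mm above its underside.
- spice_jar_centre (a point): Bystander: spice jar with a dark cap, 44 mm across, 105 mm high, standing about 88 mm from the print block on its -y side. This point is its centre, 52.5 mm above its underside.
- dropper_centre (a point): Bystander: small brown dropper bottle, 34 mm across, 102 mm high, standing on the far left corner of the station's frame. This point is its centre, 51 mm above its underside.
- tealight_centre (a point): Bystander: tealight, 38 mm across, 15 mm high, standing on the near right corner of the station's frame. This point is its centre, 7.5 mm above its underside.

How it is judged:
By the outcome, as a careful person would: the job done as asked, in the order asked, and still so for the second after the job is handed in, with the robot touching nothing.
It also fails if it takes over 67 s, if anything falls off the work surface, if the arm or the gripper's body presses on something with over 40 N, if the wrist force passes 120 N, or if a joint passes its speed limit or range.

## Working session

There is one attempt and no reset: what is moved stays moved. The work goes in short steps, Python scripts to look and compute and a tool call to move; the robot and the scene stay as the last step left them, time stands still between calls to the robot, and variables do not carry over. Pictures are saved under pics/ and viewed, at most 10 in all, crops included, and the job is handed in when it is done.

Besides the shell and the picture viewer there is one more tool, called after ">>>" as name([rows], argument=value, ...), one row to a line, values as JSON. play_rows: Moves the arm, as the interface text tells. Its arguments: {"type":"object","properties":{"fingers":{"type":"array","items":{"type":"number"}},"travel":{"type":"array","items":{"type":"array","items":{"type":"number"}}},"yaw":{"type":"array","items":{"type":"number"}},"squeeze":{"type":"number"}},"required":["fingers","travel","yaw"]}

```bash
mkdir -p pics
cat > h.py <<'E'
import numpy as np, cv2
from scipy.spatial.transform import Rotation as R
from station import arm, optics, hand_in
def grab(n):
    s=arm.read_state(); f=optics.grab_frame(n)
    if n=="wrist":
        T=np.eye(4); T[:3,:3]=R.from_rotvec(s["tool_rot"]).as_matrix(); T[:3,3]=s["eef_pos"]
        E=T@np.array(f["T_tool_cam"])
    else: E=np.array(f["extrinsics"])
    return f["img"],np.array(f["intrinsics"]),E,f
def pix2z(K,E,uv,z):
    x=np.linalg.solve(K,[uv[0],uv[1],1.]); d=E[:3,:3]@np.array([x[0],-x[1],-x[2]])
    return E[:3,3]+d*(z-E[2,3])/d[2]
def proj(K,E,P):
    p=np.linalg.inv(E)@np.append(P,1); q=K@np.array([p[0],-p[1],-p[2]]); return q[:2]/q[2]
E
python3 - <<'E'
from h import *
s=arm.read_state(); print(s)
for n in("scene","top"):
    i,K,E,f=grab(n); cv2.imwrite(f"pics/{n}0.png",i); print(n,K.tolist(),E.round(3).tolist(),[k for k in f],[f[k] for k in f if k not in("img","intrinsics","extrinsics")])
E
```

```text
{'t': 0.0, 'qpos': array([ 1.14548013,  0.6159206 , -0.01263706,  1.42493166,  0.00810987,
        1.10339755, -0.04041556]), 'dq': array([-4.14555523e-04, -8.32049163e-04, -9.69085469e-04,  2.33410074e-04,
        8.51810834e-05,  1.18564145e-03,  6.27982197e-04]), 'joint_efforts': array([ 2.89840182e-04, -4.69210088e+01,  2.59203762e-01, -1.71032470e+01,
        1.00635749e-02,  9.80351324e-03,  3.99263939e-06]), 'eef_pos': array([ 252.12633761, -598.26400003,  230.12634249]), 'tool_rot': array([-3.07681868e+00, -6.21922422e-01,  8.65013249e-04]), 'ft_force': array([-0.21496242, -0.29095389,  0.81849122]), 'wrist_torque': array([-0.04649182, -0.08982707,  0.00467462]), 'grasp_force': 0.0, 'grip_width': 85.26675714336925}
scene [[535.4424878976178, 0.0, 324.0099734939078], [0.0, 535.4424878976178, 237.58221264712165], [0.0, 0.0, 1.0]] [[-0.462, 0.403, -0.79, -505.063], [-0.887, -0.185, 0.424, 531.943], [0.025, 0.896, 0.443, 673.895], [0.0, 0.0, 0.0, 1.0]] ['img', 'intrinsics', 'extrinsics'] []
top [[466.4930915876299, 0.0, 320.79313883609393], [0.0, 466.4930915876299, 238.47705947076034], [0.0, 0.0, 1.0]] [[-0.011, 0.996, -0.084, 415.867], [-1.0, -0.011, -0.004, -33.871], [-0.005, 0.084, 0.996, 1229.152], [0.0, 0.0, 0.0, 1.0]] ['img', 'intrinsics', 'extrinsics'] []
```

View pics/top0.png

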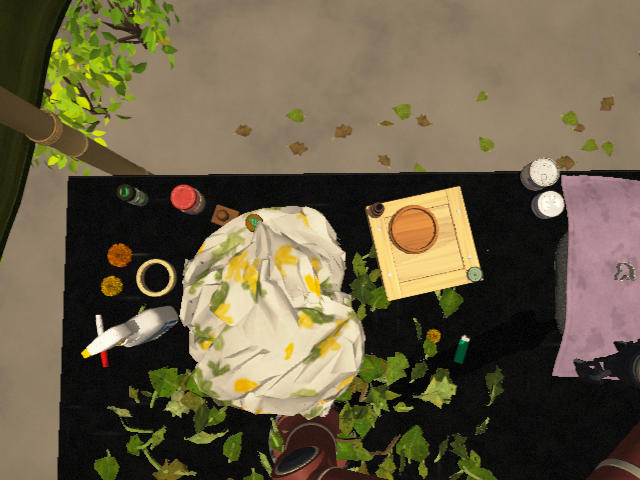

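View pics/scene0.png

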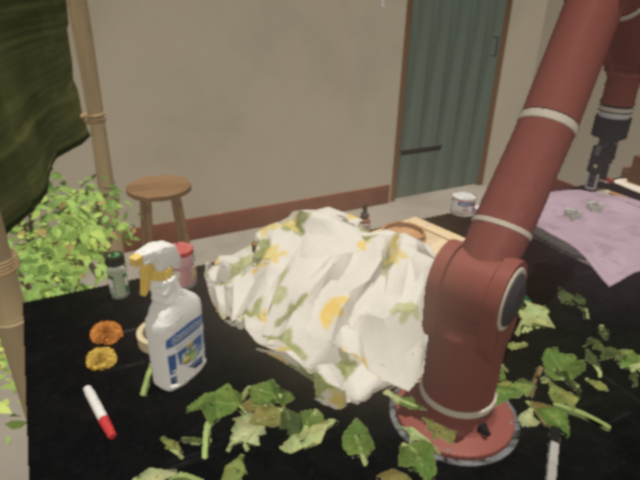

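The top view shows the station (frame about x 366–482, y 186–300), dish at (414,229), dropper at (376,210), tealight at (474,275), jam jar at (187,198), block at (225,215), and probably the spice jar at (254,222) beside a cloth heap. I'll zoom in on both areas.

Run:
```python
from h import *
i,K,E,f=grab("top")
a=cv2.resize(i[170:310,350:490],None,fx=4,fy=4,interpolation=cv2.INTER_CUBIC)
b=cv2.resize(i[170:240,165:275],None,fx=6,fy=6,interpolation=cv2.INTER_CUBIC)
cv2.imwrite("pics/st.png",a);cv2.imwrite("pics/bl.png",b)
for n,uv,z in [("dish",(414,229),46),("blk",(225,215),28),("jam",(187,198),97),("spice",(254,222),105),("drop",(376,210),138),("edge",(300,174),0),("cloth",(270,310),100)]: print(n,pix2z(K,E,uv,z).round(1))
```

```text
dish [ 537.4 -267.2   46. ]
blk [581.3 218.7  28. ]
jam [615.  297.9  97. ]
spice [552.8 131.9 105. ]
drop [ 574.  -160.8  138. ]
edge [693.5  24.4   0. ]
cloth [340.4  94.  100. ]
```

View pics/st.png

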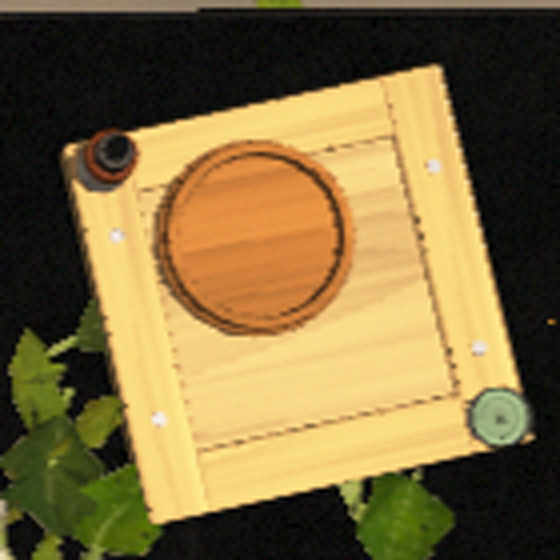

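View pics/bl.png

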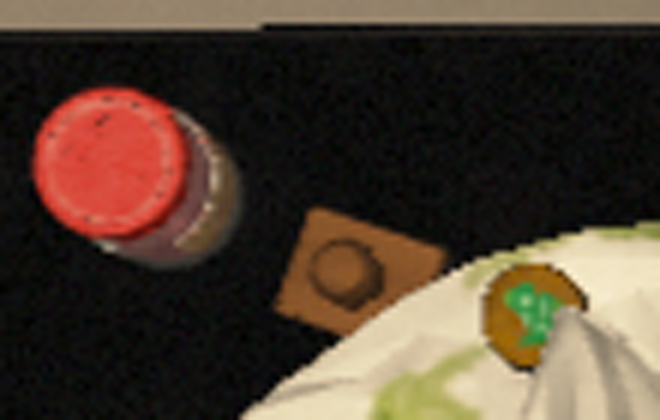

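The first crop shows the station's corners at (65,148), (440,66), (532,440) and (157,523), with the dish rim centred near (258,237). The second shows the block's base at (315,207), (447,250), (275,305) with its knob at (346,272), the jam cap at (111,162) and the spice cap at (535,315).

Run:
```python
from h import *
i,K,E,f=grab("top")
st=lambda p,z:pix2z(K,E,(350+(p[0]+.5)/4-.5,170+(p[1]+.5)/4-.5),z)
bl=lambda p,z:pix2z(K,E,(165+(p[0]+.5)/6-.5,170+(p[1]+.5)/6-.5),z)
C=np.array([st(p,36) for p in[(65,148),(440,66),(532,440),(157,523)]])
print(C.round(1),C.mean(0).round(1),[np.linalg.norm(C[k]-C[k-1]).round(1) for k in range(4)])
c=C.mean(0)
d=C[1]-C[0]; yaw=np.degrees(np.arctan2(*(C[0]-C[3])[[1,0]])); yaw2=np.degrees(np.arctan2(-d[0]*-1,-d[1]*-1)) ; print("yaw x",yaw, "edge",d)
for z in(64,76):
  q=st((258,237),z); a=np.radians(yaw); Rm=np.array([[np.cos(a),np.sin(a)],[-np.sin(a),np.cos(a)]])
  print(z,q.round(1),(Rm@(q-c)[:2]).round(1), "diam",np.linalg.norm(st((162,237),z)-st((353,237),z)))
for n,p,z in[("b1",(315,207),28),("b2",(447,250),28),("b3",(275,305),28),("knob",(346,272),66),("jam",(111,162),97),("spice",(535,315),105)]: print(n,bl(p,z).round(1))
print("drop",st((117,153),138).round(1),"tea",st((499,416),51).round(1))
s=arm.read_state();print(R.from_rotvec(s["tool_rot"]).as_matrix().round(3)); print(grab("wrist")[3]["T_tool_cam"])
```

```text
[[ 597.8 -146.7   36. ]
 [ 648.6 -390.2   36. ]
 [ 407.  -440.    36. ]
 [ 357.2 -200.5   36. ]] [ 502.6 -294.4   36. ] [np.float64(246.6), np.float64(248.7), np.float64(246.7), np.float64(244.7)]
yaw x 12.590929751102406 edge [  50.73778162 -243.50324617    0.        ]
64 [ 535.8 -264.    64. ] [39.  22.4] diam 119.68001210605885
76 [ 534.6 -261.6   76. ] [38.3 25. ] diam 118.44741732365497
b1 [610.2 239.5  28. ]
b2 [590.7 182.1  28. ]
b3 [567.6 256.4  28. ]
knob [576.4 217.6  66. ]
jam [618.6 307.6  97. ]
spice [552.6 132.5 105. ]
drop [ 578.9 -167.7  138. ] tea [ 422.4 -414.8   51. ]
[[ 0.922  0.388 -0.001]
 [ 0.388 -0.922  0.001]
 [ 0.    -0.002 -1.   ]]
[[ 3.21490761e-04  9.57925502e-01  2.87016776e-01  7.28090849e+01]
 [ 9.99999790e-01 -4.69364999e-04  4.46405992e-04  4.40560595e-01]
 [ 5.62339312e-04  2.87016572e-01 -9.57925452e-01 -1.43020031e+02]
 [ 0.00000000e+00  0.00000000e+00  0.00000000e+00  1.00000000e+00]]
```

>>> play_rows([
  [0,0,0],
  [0,0,0],
  [0,0,0],
  [0,0,0],
  [0,0,0],
  [0.04,0.014,0],
  [0.04,0.014,0],
  [0.04,0.014,0],
  [0.04,0.014,0],
  [0.04,0.014,0],
  [0.04,0.014,0],
  [0.04,0.014,0],
  [0.04,0.014,0],
  [0.04,0.014,0],
  [0.04,0.014,0.03],
  [0,0,0],
], fingers=[0,0,0,0,0,0,0,0,0,0,0,0,0,0,0,0], yaw=[-9.4,-9.4,-9.4,-9.4,-9.4,0,0,0,0,0,0,0,0,0,0,0], squeeze=40)

```text
t: 2.25
eef_pos: [522.9, -266.1, 199.2]
tool_rot: [-2.563, -1.806, -0.001]
ft_force: [-0.6, 0.5, 0.2]
grip_width: 0.3
grasp_force: 0.0
```

Run:
```python
from h import *
s=arm.read_state(); print(s["t"],s["eef_pos"],R.from_rotvec(s["tool_rot"]).as_matrix().round(3))
i,K,E,f=grab("wrist"); cv2.imwrite("pics/w1.png",i); print(K.tolist())
```

```text
2.25 [ 522.8862938  -266.0581842   199.16092424] [[ 0.337  0.942 -0.003]
 [ 0.942 -0.337  0.005]
 [ 0.004 -0.004 -1.   ]]
[[347.4071407342038, 0.0, 320.51974305801224], [0.0, 347.4071407342038, 238.70971652968146], [0.0, 0.0, 1.0]]
```

View pics/w1.png

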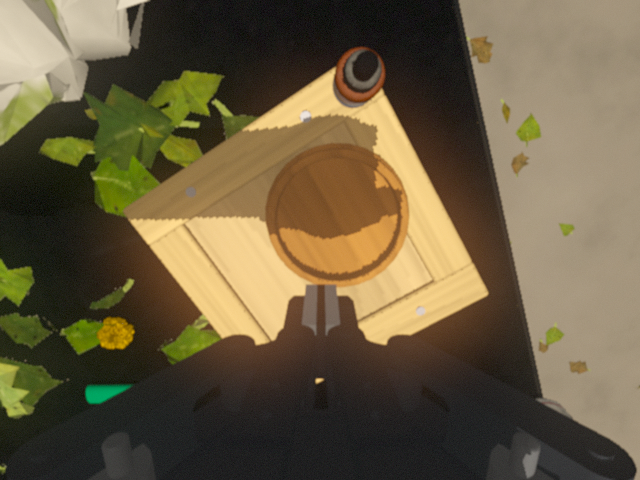

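The wrist view shows the dish rim, centred about (338,215) and spanning x 267–409. The station corners are at (128,215) and (487,293), and the inner opening is visible.

Run:
```python
from h import *
i,K,E,f=grab("wrist")
for z in(64,70,76): 
  q=pix2z(K,E,(338,215),z); print(z,q.round(1),"dia",np.linalg.norm(pix2z(K,E,(267,215),z)-pix2z(K,E,(409,215),z)).round(1))
a=pix2z(K,E,(128,215),36);b=pix2z(K,E,(487,293),36); print(a,b,(a+b)/2,np.linalg.norm(a-b))
for p in[(188,223),(432,281)]: print("inner",pix2z(K,E,p,36))
```

```text
64 [ 538.3 -265.2   64. ] dia 116.7
70 [ 538.5 -263.8   70. ] dia 114.2
76 [ 538.7 -262.5   76. ] dia 111.7
[ 358.51767667 -206.97311837   36.        ] [ 647.67965593 -393.29747243   36.        ] [ 503.0986663 -300.1352954   36.       ] 343.99333593304226
inner [ 406.41902777 -232.19545357   36.        ]
inner [ 600.93019846 -363.11506247   36.        ]
```

>>> play_rows([
  [-0.0136,0.0006,0],
  [0,0,0.05],
  [0,0,0.05],
  [0,0,0.03],
  [0,0,0.01],
  [0,0,0.007],
  [0,0,0],
], fingers=[0,0,0,0,0,0,0], yaw=[0,0,0,0,0,0,0])

```text
t: 3.22
eef_pos: [517.9, -285.5, 55.2]
tool_rot: [2.575, 1.797, 0.001]
ft_force: [-0.8, -0.8, -1.2]
grip_width: 0.0
grasp_force: 0.0
```

Run:
```python
from h import *
s=arm.read_state(); print(s["t"],s["eef_pos"],s["ft_force"])
i,K,E,f=grab("wrist"); t=grab("top")[0]
cv2.imwrite("pics/w2.png",np.hstack([cv2.resize(i,(448,336)),cv2.resize(t[170:310,350:490],(336,336))]))
```

```text
3.225 [ 517.90005398 -285.51162729   55.18489202] [-0.76498703 -0.7568002  -1.16196415]
```

View pics/w2.png

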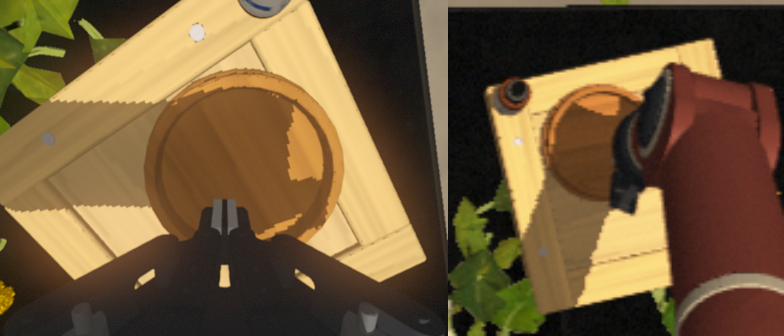

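>>> play_rows([
  [0,0,0.003],
  [-0.0043,-0.0032,0],
  [-0.0043,-0.0032,0],
  [-0.0043,-0.0032,0],
  [-0.0043,-0.0032,0],
  [-0.0043,-0.0032,0],
  [0,0,0],
  [0,0,0.002],
  [0,0,0.002],
], fingers=[0,0,0,0,0,0,0,0,0], yaw=[0,0,0,0,0,0,0,0,0])

```text
t: 4.45
eef_pos: [495.1, -299.3, 47.2]
tool_rot: [-2.576, -1.799, 0.0]
ft_force: [0.2, 0.4, -0.4]
grip_width: -0.6
grasp_force: 0.0
```

Run:
```python
from h import *
s=arm.read_state(); print(s["t"],s["eef_pos"],s["ft_force"])
i,K,E,f=grab("wrist"); cv2.imwrite("pics/w3.png",i)
```

```text
4.45 [ 495.0616758  -299.32243497   47.21983148] [ 0.22589578  0.38360284 -0.41195856]
```

View pics/w3.png

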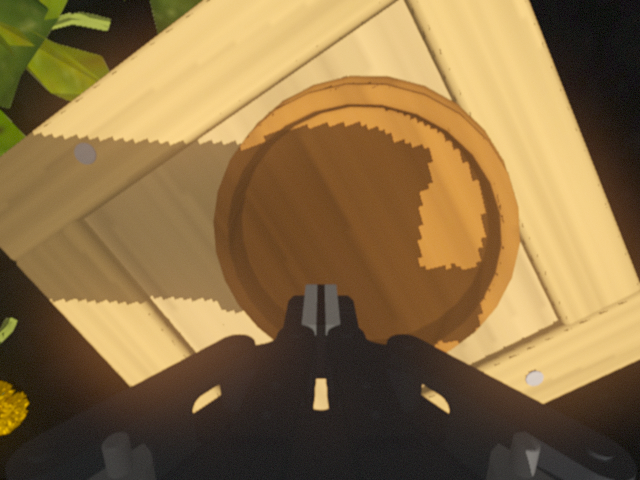

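The wrist view shows the dish moved down and to the right. Its outline runs from (215,215) to (519,225) with the top at (366,76), and the tip is against the near wall at (322,290).

Run:
```python
from h import *
i,K,E,f=grab("wrist")
for z in(45,52,64): 
  P=lambda u,v:pix2z(K,E,(u,v),z)
  print(z,P(366,228).round(1),"horiz dia",np.linalg.norm(P(215,222)-P(519,222)).round(1))
  th=np.linspace(0,2*np.pi,9)[:-1]
# overlay hypotheses: level standing, seated, around fitted centre
o=cv2.resize(i,None,fx=1.25,fy=1.25,interpolation=cv2.INTER_CUBIC)
def ring(c,n,r,h,col):
    n=n/np.linalg.norm(n); a=np.cross(n,[0,1,0]);a/=np.linalg.norm(a);b=np.cross(n,a)
    pts=[proj(K,E,np.array(c)+n*h+r*(a*np.cos(t)+b*np.sin(t))) for t in np.linspace(0,2*np.pi,60)]
    cv2.polylines(o,[(np.array(pts)*1.25).astype(int)],True,col,1)
# fit inner rim edge + outer edge by least squares with dark/brown segmentation of dish outline
hsv=cv2.cvtColor(i,cv2.COLOR_BGR2HSV)
print([ (p,hsv[p[1],p[0]].tolist()) for p in[(225,215),(229,215),(366,85),(505,225),(340,170),(460,200),(190,215),(366,60),(540,225),(300,220),(275,110)]])
```

```text
45 [ 525.1 -274.    45. ] horiz dia 130.5
52 [ 524.9 -271.9   52. ] horiz dia 124.2
64 [ 524.5 -268.4   64. ] horiz dia 113.4
[((225, 215), [16, 175, 111]), ((229, 215), [15, 165, 102]), ((366, 85), [16, 170, 193]), ((505, 225), [17, 177, 207]), ((340, 170), [15, 186, 125]), ((460, 200), [17, 171, 218]), ((190, 215), [18, 128, 143]), ((366, 60), [20, 105, 235]), ((540, 225), [20, 114, 243]), ((300, 220), [15, 162, 113]), ((275, 110), [16, 171, 174])]
```

```bash
cat > fit.py <<'E'
from h import *
from scipy.optimize import least_squares
def fitdish(save=None):
    s=arm.read_state(); i,K,E,f=grab("wrist")
    m=(cv2.cvtColor(i,cv2.COLOR_BGR2HSV)[...,1]>149).astype(np.uint8); h=cv2.cvtColor(i,cv2.COLOR_BGR2HSV)
    m&=((h[...,0]>=11)&(h[...,0]<=19)&(h[...,2]>50)).astype(np.uint8)
    m=cv2.morphologyEx(m,cv2.MORPH_OPEN,np.ones((5,5)))
    n,l,st,_=cv2.connectedComponentsWithStats(m); k=1+st[1:,4].argmax()
    c=max(cv2.findContours((l==k).astype(np.uint8),0,1)[0],key=cv2.contourArea)
    c=cv2.convexHull(c)[:,0,:].astype(float)
    hull=c.copy(); c=np.array([p for p in cv2.findContours((l==k).astype(np.uint8),0,1)[0][0][:,0,:] if 2<p[0]<637 and 2<p[1]<290 and abs(cv2.pointPolygonTest(hull.astype(np.float32).reshape(-1,1,2),tuple(map(float,p)),True))<4],float)
    t=np.linspace(0,2*np.pi,120,endpoint=False)
    def outl(p):
        Rm=R.from_rotvec([p[3],p[4],0]).as_matrix(); q=[]
        for r,hh in((63,12),(63,19),(59,34)):
            q+=[proj(K,E,np.array(p[:3])+Rm@[r*np.cos(a),r*np.sin(a),hh]) for a in t]
        return cv2.convexHull(np.array(q,np.float32))
    res=lambda p:[cv2.pointPolygonTest(outl(p),tuple(map(float,x)),True) for x in c[::4]]
    best=None
    for z0 in(30,18):
        r=least_squares(res,[525,-272,z0,0,0],loss="soft_l1",x_scale=[1,1,1,.02,.02],diff_step=1e-3)
        if best is None or r.cost<best.cost: best=r
    p=best.x
    if save:
        cv2.polylines(i,[outl(p).astype(int)],True,(255,0,0),1); [cv2.circle(i,tuple(x.astype(int)),1,(0,255,0)) for x in c[::4]]
        cv2.imwrite(save,i)
    dn=R.from_rotvec([p[3],p[4],0]).as_matrix()[:2,2]
    print("t",s["t"],"tcp",s["eef_pos"].round(1),"F",s["ft_force"].round(1)); print("peg foot",p[:3].round(1),"tilt deg, low side dir",np.degrees(dn).round(1),"rms",np.sqrt(2*best.cost/len(c[::4])).round(2),len(c))
if __name__=="__main__":
    import sys; fitdish(sys.argv[1] if len(sys.argv)>1 else None)
E
python3 fit.py pics/f1.png
```

```text
t 4.55 tcp [ 494.9 -299.1   47. ] F [-0.5 -0.1  0.4]
peg foot [ 524.  -276.9   25.9] tilt deg, low side dir [-8.6  3.3] rms 0.47 560
```

View pics/f1.png

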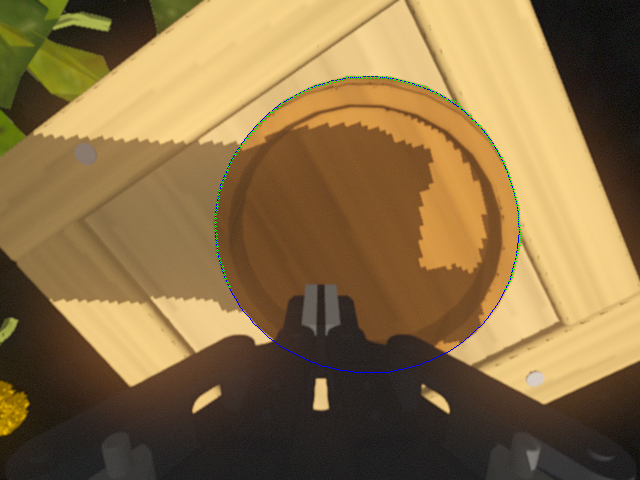

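The fit matches well. The dish leans 9.2° with its low side toward world (-0.93, +0.36), so I'll push along that.

>>> play_rows([
  [0.015,-0.0043,0],
  [0.015,-0.0043,0],
  [0,0,0.004],
  [0,-0.004,0],
  [0,-0.004,0],
  [0,-0.004,0],
  [0,-0.004,0],
  [0,-0.004,0],
  [0,0,0],
], fingers=[0,0,0,0,0,0,0,0,0], yaw=[0,0,0,0,0,0,0,0,0])

```text
t: 5.72
eef_pos: [477.9, -261.3, 43.2]
tool_rot: [-2.575, -1.798, 0.001]
ft_force: [-0.4, -0.5, 0.1]
grip_width: -0.1
grasp_force: 0.0
```

```bash
python3 fit.py pics/f2.png
```

```text
t 5.725 tcp [ 477.9 -261.3   43.2] F [-0.4 -0.5  0.1]
peg foot [ 517.7 -277.5   24.8] tilt deg, low side dir [-7.9  6.7] rms 0.52 396
```

>>> play_rows([
  [0.0086,0.015,0],
  [0,0,0.002],
  [0.0019,-0.0038,0],
  [0.0019,-0.0038,0],
  [0.0019,-0.0038,0],
  [0.0019,-0.0038,0],
  [0.0019,-0.0038,0],
  [0,0,0],
], fingers=[0,0,0,0,0,0,0,0], yaw=[0,0,0,0,0,0,0,0])

```text
t: 6.78
eef_pos: [483.7, -245.1, 41.4]
tool_rot: [2.571, 1.794, 0.005]
ft_force: [5.0, -5.0, -2.4]
grip_width: 0.0
grasp_force: 3.2
```

```bash
python3 fit.py pics/f3.png
```

```text
t 6.775 tcp [ 483.7 -245.1   41.4] F [ 5.  -5.  -2.4]
peg foot [ 511.1 -274.3   18.5] tilt deg, low side dir [-1.1 -1.8] rms 0.45 306
```

The peg's z reads 18.5, so it has dropped. I'll back off, lift and verify.

>>> play_rows([
  [-0.006,0.012,0],
  [-0.006,0.012,0],
  [0,0,-0.02],
  [0,0,-0.04],
  [0,0,-0.05],
  [-0.01,0.01,-0.02],
  [0,0,0],
], fingers=[0,0,0,0,0,0,0], yaw=[0,0,0,0,0,0,0])

```text
t: 7.7
eef_pos: [505.9, -276.5, 172.4]
tool_rot: [2.576, 1.795, 0.001]
ft_force: [0.6, 1.1, -0.5]
grip_width: -0.2
grasp_force: 0.0
```

```bash
python3 fit.py pics/f4.png
```

```text
t 7.7 tcp [ 505.9 -276.5  172.4] F [ 0.6  1.1 -0.5]
peg foot [ 510.8 -275.8   10.3] tilt deg, low side dir [-0.5  3.3] rms 0.51 392
```

View pics/f4.png

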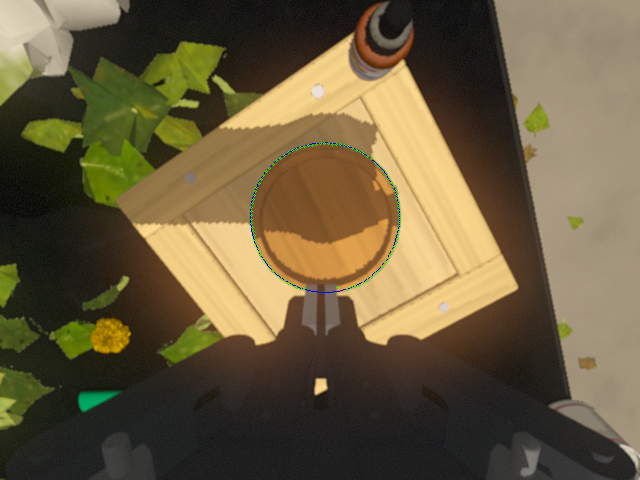

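The dish sits flush: the rim is concentric with the flange and the outline is centred at (325,218). Next I'll check the cloth heap's height before moving across.

Run:
```python
from h import *
i,K,E,f=grab("scene"); i2,K2,E2,_=grab("top")
for z in(60,100,150,200,250):
  for uv in((270,310),(300,220),(240,250)):
    P=pix2z(K2,E2,uv,z); print(z,uv,P.round(0)[:2],"->scene",proj(K,E,P).round(0),end=" | ")
  print()
```

```text
60 (270, 310) [338.  99.] ->scene [314. 300.] | 60 (300, 220) [562.  22.] ->scene [301. 248.] | 60 (240, 250) [488. 174.] ->scene [255. 275.] | 
100 (270, 310) [340.  94.] ->scene [316. 282.] | 100 (300, 220) [557.  20.] ->scene [303. 234.] | 100 (240, 250) [485. 167.] ->scene [258. 259.] | 
150 (270, 310) [344.  88.] ->scene [318. 260.] | 150 (300, 220) [551.  18.] ->scene [305. 216.] | 150 (240, 250) [482. 158.] ->scene [261. 238.] | 
200 (270, 310) [347.  83.] ->scene [321. 237.] | 200 (300, 220) [545.  16.] ->scene [308. 197.] | 200 (240, 250) [479. 149.] ->scene [265. 217.] | 
250 (270, 310) [350.  77.] ->scene [323. 213.] | 250 (300, 220) [538.  13.] ->scene [310. 178.] | 250 (240, 250) [476. 140.] ->scene [269. 196.] |
```

>>> play_rows([
  [0,0,-0.043],
  [0,0,-0.043],
  [0,0,-0.043],
  [0.0444,-0.0092,0],
  [0.0444,-0.0092,0],
  [0.0444,-0.0092,0],
  [0.0444,-0.0092,0],
  [0.0444,-0.0092,0],
  [0.0444,-0.0092,0],
  [0.0444,-0.0092,0],
  [0.0444,-0.0092,0],
  [0.0444,-0.0092,0],
  [0.0444,-0.0092,0],
  [0.0444,-0.0092,0],
  [0,0,0.05],
  [0,0,0.05],
  [0,0,0],
], fingers=[0,0,0,0.085,0.085,0.085,0.085,0.085,0.085,0.085,0.085,0.085,0.085,0.085,0.085,0.085,0.085], yaw=[0,0,0,0,0,0,0,0,0,0,0,0,0,0,0,0,0])

```text
t: 9.98
eef_pos: [574.6, 216.5, 194.6]
tool_rot: [-2.572, -1.798, 0.022]
ft_force: [0.4, 0.6, -0.1]
grip_width: 85.2
grasp_force: 0.0
```

Run:
```python
from h import *
s=arm.read_state(); print(s["t"],s["eef_pos"],R.from_rotvec(s["tool_rot"]).as_matrix().round(3))
i,K,E,f=grab("wrist"); cv2.imwrite("pics/w5.png",i)
```

```text
9.975 [574.62027532 216.49247697 194.60123331] [[ 0.343  0.939 -0.013]
 [ 0.939 -0.343 -0.005]
 [-0.01  -0.01  -1.   ]]
```

View pics/w5.png

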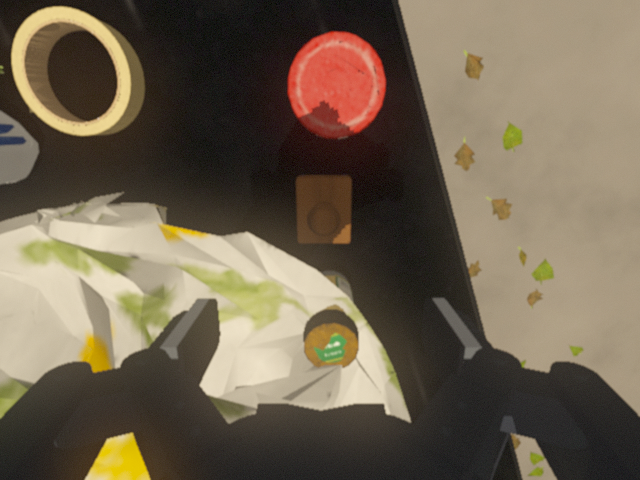

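The view shows the block base spanning x 296–352, y 176–244 and aligned with the tool, with the knob at (322,217). The jam cap is at (337,84) and the spice cap at (331,340); the cloth edge runs from (165,225) through (250,235) to (330,310).

Run:
```python
from h import *
i,K,E,f=grab("wrist"); s=arm.read_state(); Rm=R.from_rotvec(s["tool_rot"]).as_matrix()
T=lambda uv,z:(Rm.T@(pix2z(K,E,uv,z)-s["eef_pos"])).round(1)
print("base",T((324,210),28),T((296,210),28),T((352,210),28),T((324,176),28),T((324,244),28),pix2z(K,E,(324,210),28))
print("knob",T((322,217),66),pix2z(K,E,(322,217),66))
print("jam",T((337,84),97),"spice",T((331,340),105))
for uv in((165,225),(250,236),(290,270),(325,305)):
  print("cloth",uv,[T(uv,z)[:2] for z in(30,70,110,150)])
```

```text
base [  4.5   1.3 172.5] [  4.4 -24.4 172.5] [  4.5  27.  172.5] [ 35.4   1.2 172.5] [-28.3   1.4 172.5] [581.17190886 222.27688583  28.        ]
knob [  6.9  -0.5 134.5] [580.31580889 225.13842828  66.        ]
jam [102.3   9.  103.5] spice [-82.1   6.7  95.5]
cloth (165, 225) [array([  -9.5, -145.9]), array([   0.9, -127.2]), array([  11.4, -108.5]), array([ 21.9, -89.8])]
cloth (250, 236) [array([-20. , -67.7]), array([ -8.2, -59.1]), array([  3.6, -50.4]), array([ 15.5, -41.8])]
cloth (290, 270) [array([-54. , -31.2]), array([-37.8, -27.3]), array([-21.6, -23.3]), array([ -5.4, -19.4])]
cloth (325, 305) [array([-91.2,   2.6]), array([-70.2,   2.2]), array([-49.2,   1.8]), array([-28.3,   1.4])]
```

>>> play_rows([
  [0.0055,0.0005,0.03],
  [0,0,0.04],
  [0,0,0.03],
  [0,0,0.02],
  [0,0,0.01],
  [0,0,0],
], fingers=[0.056,0.056,0.056,0.056,0.056,0.056], yaw=[0,0,0,0,0,0])

```text
t: 10.82
eef_pos: [581.8, 223.4, 71.4]
tool_rot: [2.576, 1.798, 0.003]
ft_force: [-0.1, -0.1, -0.5]
grip_width: 56.1
grasp_force: 0.0
```

Run:
```python
from h import *
i,K,E,f=grab("wrist"); s=arm.read_state(); Rm=R.from_rotvec(s["tool_rot"]).as_matrix(); print(s["eef_pos"],s["ft_force"],s["grip_width"],Rm[:,2].round(3))
for P in([580.7,223.3,28],[580.7,223.3,66]): print((Rm.T@(np.array(P)-s["eef_pos"])).round(1),proj(K,E,P).round(0))
# knob/base: find brown block by colour
h=cv2.cvtColor(i,cv2.COLOR_BGR2HSV); m=((h[...,0]<16)&(h[...,1]>100)&(h[...,2]>35)).astype(np.uint8); m[400:]=0
n,l,st,c=cv2.connectedComponentsWithStats(m); print([(st[k].tolist(),c[k].round(0).tolist()) for k in range(1,n) if st[k,4]>600])
```

```text
[582.05353657 223.63165935  71.85881942] [ 0.18192625  0.44809291 -0.31428469] 56.08154881269216 [ 0.003  0.001 -1.   ]
[-0.9 -1.2 43.9] [319. 268.]
[-0.8 -1.2  5.9] [318. 297.]
[([187, 0, 279, 326, 55994], [328.0, 133.0])]
```

>>> play_rows([
  [-0.0008,-0.001,0.01],
  [0,0,0.01],
  [0,0,0.006],
  [0,0,0.003],
], fingers=[0.056,0.056,0.056,0.056], yaw=[0,0,0,0])

```text
t: 11.38
eef_pos: [579.5, 222.6, 40.6]
tool_rot: [-2.575, -1.799, 0.001]
ft_force: [0.1, 0.1, 0.1]
grip_width: 56.4
grasp_force: 0.0
```

No contact so far, so I'll close the fingers and lift a little.

>>> play_rows([
  [0,0,0],
  [0,0,0],
  [0,0,0],
  [0,0,0],
  [0,0,0],
  [0,0,0],
], fingers=[0.01,0.01,0.01,0.01,0.01,0.01], yaw=[0,0,0,0,0,0], squeeze=40)

```text
t: 12.12
eef_pos: [579.7, 222.9, 41.7]
tool_rot: [-2.576, -1.799, -0.001]
ft_force: [-0.1, 0.0, 2.7]
grip_width: 25.4
grasp_force: 39.4
```

>>> play_rows([
  [0,0,-0.01],
  [0,0,-0.03],
  [0,0,-0.05],
  [0,0,-0.05],
  [0,0,-0.05],
  [0,0,-0.05],
  [0,0,0],
], fingers=[0.01,0.01,0.01,0.01,0.01,0.01,0.01], yaw=[0,0,0,0,0,0,0])

```text
t: 13.0
eef_pos: [582.0, 224.0, 286.9]
tool_rot: [2.574, 1.797, 0.018]
ft_force: [-0.7, 0.1, -0.9]
grip_width: 25.0
grasp_force: 39.4
```

>>> play_rows([
  [-0.0449,0.0094,0],
  [-0.0449,0.0094,0],
  [-0.0449,0.0094,0],
  [-0.0449,0.0094,0],
  [-0.0449,0.0094,0],
  [-0.0449,0.0094,0],
  [-0.0449,0.0094,0],
  [-0.0449,0.0094,0],
  [-0.0449,0.0094,0],
  [-0.0449,0.0094,0],
  [-0.0449,0.0094,0],
  [0,0,0],
  [0,0,0.05],
  [0,0,0.05],
  [0,0,0.03],
  [0,0,0],
], fingers=[0.01,0.01,0.01,0.01,0.01,0.01,0.01,0.01,0.01,0.01,0.01,0.01,0.01,0.01,0.01,0.01], yaw=[0,0,0,0,0,0,0,0,0,0,0,0,0,0,0,0])

```text
t: 15.0
eef_pos: [504.6, -274.8, 148.5]
tool_rot: [-2.569, -1.796, 0.005]
ft_force: [-0.5, -0.3, -0.6]
grip_width: 24.9
grasp_force: 39.5
```

```bash
python3 - <<'E'
from h import *
s=arm.read_state(); Rm=R.from_rotvec(s["tool_rot"]).as_matrix(); print(s["eef_pos"],s["ft_force"],s["grip_width"],Rm.round(3).tolist())
print("to dish centre, floor:",(Rm.T@(np.array([511,-275.3,37])-s["eef_pos"])).round(1))
E
sed -i 's/p\[1\]<290/p[1]<YM/; s/^from scipy/YM=290\nfrom scipy/' fit.py
python3 - <<'E'
import sys; sys.path.insert(0,'.')
import os; os.chdir('.')
import fit; fit.YM=215; fit.fitdish("pics/f6.png")
E
```

```text
[ 504.59278427 -274.77843092  148.45387733] [-0.54507089 -0.32945489 -0.61513131] 24.90430741943297 [[0.343, 0.939, -0.007], [0.939, -0.343, 0.004], [0.001, -0.008, -1.0]]
to dish centre, floor: [  1.6   7.  111.4]
t 15.0 tcp [ 504.6 -274.8  148.5] F [-0.5 -0.3 -0.6]
peg foot [ 511.5 -274.2    9.6] tilt deg, low side dir [-2.9 -2.1] rms 0.36 209
```

>>> play_rows([
  [0.0016,0.007,0.02],
  [0,0,0.02],
  [0,0,0.015],
  [0,0,0.008],
  [0,0,0],
  [0,0,0],
], fingers=[0.01,0.01,0.01,0.01,0.01,0.01], yaw=[0,0,0,0,0,0])

```text
t: 15.8
eef_pos: [514.4, -277.7, 89.0]
tool_rot: [2.575, 1.798, 0.001]
ft_force: [0.2, 0.1, -0.4]
grip_width: 24.9
grasp_force: 39.5
```

Run:
```python
from h import *
import fit; fit.YM=160; fit.fitdish("pics/f7.png")
s=arm.read_state(); Rm=R.from_rotvec(s["tool_rot"]).as_matrix(); print(Rm[:,2].round(4))
print("to dish centre, floor:",(Rm.T@(np.array([511,-275.,37])-s["eef_pos"])).round(1))
```

```text
t 15.8 tcp [ 514.4 -277.7   89. ] F [ 0.2  0.1 -0.4]
peg foot [ 516.5 -274.5   27.2] tilt deg, low side dir [-15.9   0. ] rms 0.45 93
[ 1.5e-03 -7.0e-04 -1.0e+00]
to dish centre, floor: [ 1.5 -4.2 52. ]
```

>>> play_rows([
  [0.0015,-0.0035,0.004],
  [0,0,0.003],
  [0,0,0.002],
  [0,0,0.001],
  [0,0,0],
], fingers=[0.01,0.01,0.01,0.01,0.01], yaw=[0,0,0,0,0])

```text
t: 16.48
eef_pos: [511.0, -274.9, 78.6]
tool_rot: [-2.576, -1.798, 0.0]
ft_force: [-2.3, -0.2, 2.3]
grip_width: 25.3
grasp_force: 39.8
```

Contact came at the expected height, so I'll release and rise.

>>> play_rows([
  [0,0,0],
  [0,0,0],
  [0,0,0],
  [0,0,0],
  [0,0,-0.01],
  [0,0,-0.03],
  [0,0,-0.05],
  [0,0,-0.03],
  [0,0,0],
], fingers=[0.03,0.045,0.056,0.056,0.056,0.056,0.056,0.056,0.056], yaw=[0,0,0,0,0,0,0,0,0])

```text
t: 17.6
eef_pos: [512.9, -275.6, 201.9]
tool_rot: [2.571, 1.795, 0.006]
ft_force: [0.1, 0.2, -0.1]
grip_width: 55.7
grasp_force: 0.0
```

Run:
```python
from h import *
import fit; fit.fitdish("pics/f8.png")
s=arm.read_state(); i,K,E,f=grab("wrist"); t,Kt,Et,_=grab("top"); t0=cv2.imread("pics/top0.png")
h=cv2.cvtColor(i,cv2.COLOR_BGR2HSV)
for n,P in[("blocktop base",[511,-275,65]),("knob",[511,-275,105]),("floor",[511,-275,37])]: print(n,proj(K,E,P).round(0))
d=cv2.absdiff(t,t0).max(2)
for n,(u,v) in dict(jam=(187,198),spice=(254,222),drop=(376,210),tea=(474,275)).items(): print(n,"top change",d[v-9:v+10,u-9:u+10].mean().round(1))
# block darkness: low-hue darker brown region around expected place, vs dish
u,v=proj(K,E,[511,-275,65]).astype(int); g=cv2.resize(i[v-80:v+70,u-80:u+80],(32,30),interpolation=cv2.INTER_AREA)
print("\n".join("".join("%4d"%x for x in r) for r in cv2.cvtColor(g,cv2.COLOR_BGR2GRAY)))
```

```text
t 17.6 tcp [ 512.9 -275.6  201.9] F [ 0.1  0.2 -0.1]
peg foot [ 510.8 -275.3    9.5] tilt deg, low side dir [-0.6  0.7] rms 0.38 389
blocktop base [319. 227.]
knob [319. 241.]
floor [319. 219.]
jam top change 2.9
spice top change 3.2
drop top change 3.2
tea top change 107.4
 121 124 123 120 120 124 125 125 118 111 110 108 101  99  97  93  92  92  93 100 116 127 126 122 123 141 200 182 213 213 209 208
 124 121 120 122 125 126 122 112 112 101  94  92  92  92  92  89  88  91  93  90  93  97 110 123 122 149 203 186 201 213 213 207
 120 121 125 126 125 117 114 112  94  87  93  96  96  94  92  89  88  89  94  95  94  92  92  98 114 135 202 202 180 210 213 210
 123 126 127 122 115 120 110  88  89  94  94  93  92  94  96  96  95  95  91  89  90  93  93  93  92 129 205 202 191 196 213 213
 127 126 118 119 121 112  87  87  93  89  86  93  93  95  96  95  95  95  94  90  89  91  92  93  94  97 174 203 202 182 210 213
 123 116 120 122 118  88  88  86  85  89  86  91  95  93  94  95  94  94  94  92  89  90  96  94  93  97 120 183 202 194 191 213
 118 121 122 121  97  88  89  84  90  89  88  87  9
[... 2344 characters left out ...]
146 125 108 103 128 156 173 195 199 196 192 199 203 199
 206 206 210 212 211 211 211 210 193 162 152 128 109  98  97 100 100  97  98 111 135 159 170 177 187 197 198 198 194 191 202 201
 180 206 208 211 212 211 211 210 211 209 186 170 158 153 147 141 138 145 155 169 176 183 191 193 188 194 198 197 196 191 196 203
 165 194 206 209 211 212 210 211 211 212 209 206 204 194 188 183 181 183 185 190 199 203 194 194 190 193 198 198 197 194 196 202
 162 140 158 188 210 212 212 210 211 211 212 208 207 211 213 213 213 209 201 199 196 202 200 193 193 189 197 198 197 168 152 163
 117 115  85 146 207 210 212 211 211 210 211 211 207 208 212 213 213 212 207 203 197 196 203 196 192 192 197 197 198 119  89 116
```

The block stands upright, centred to about 1.5 mm. The tealight is hidden by the arm in the top view, so I'll clear the arm and check it.

>>> play_rows([
  [0,0,-0.05],
  [0,0,-0.05],
  [0.04,-0.012,0],
  [0.04,-0.012,0],
  [0.04,-0.012,0],
  [0.04,-0.012,0],
  [0.04,-0.012,0],
  [0.04,-0.012,0],
  [0,0,0],
  [0,0,0],
], fingers=[0.056,0.056,0.056,0.056,0.056,0.056,0.056,0.056,0.056,0.056], yaw=[0,0,0,0,0,0,0,0,0,0])

```text
t: 19.0
eef_pos: [525.6, -25.6, 297.1]
tool_rot: [-2.575, -1.798, 0.004]
ft_force: [0.5, -0.9, -0.0]
grip_width: 55.8
grasp_force: 0.0
```

Run:
```python
from h import *
t,Kt,Et,_=grab("top"); t0=cv2.imread("pics/top0.png"); cv2.imwrite("pics/topend.png",t)
d=cv2.absdiff(t,t0).max(2)
for n,(u,v) in dict(jam=(187,198),spice=(254,222),drop=(376,210),tea=(474,275)).items(): print(n,"top change",d[v-9:v+10,u-9:u+10].mean().round(1))
u,v=proj(Kt,Et,[511,-275,65]).astype(int); print(u,v)
g=cv2.cvtColor(t,cv2.COLOR_BGR2GRAY)[v-28:v+28:2,u-28:u+28:2]
print("\n".join("".join("%4d"%x for x in r) for r in g))
```

```text
jam top change 6.2
spice top change 7.0
drop top change 5.6
tea top change 6.8
418 238
 220 218 218 219 220 221 223 224 223 222 224 225 213 201 154 186 218 206 204 207 208 212 216 220 222 223 224 224
 220 221 224 223 223 222 225 222 207 165 154 204 210 207 207 208 211 216 218 222 223 225 225 225 223 221 218 223
 222 223 223 212 195 119 177 211 209 208 209 209 212 216 219 221 224 222 224 224 223 220 220 223 223 223 222 222
 155 152 206 213 211 212 212 212 214 196 147 113 139 138 139 143 173 211 221 224 225 223 223 222 223 222 220 220
 213 213 213 214 216 215 217 155 115 138 156 158 156 149 147 153 155 156 162 214 222 220 220 220 214 208 200 202
 215 213 212 212 215 216 113 125 149 136 107 145 155 160 158 132  73  69 145 148 182 203 203 206 206 208 205 207
 215 218 220 222 182 118 134 149 112 162 162 163 166 167 167 165 164 165  92  71 156 163 206 211 212 216 213 212
 224 225 224 202  84 135 138 140 164 162 159 155 150 147 146 149 149 149 149 135  57 156 172 209 205 195 192 194
 210 214 212 109 123 156 146 148 150 149 149 149 150 149 151 156 156 157 158 162 161  53 142 162 200 201 203 
[... 1450 characters left out ...]
34 138 219 224 224 223
 226 213 221 151  80 101 148 138 139 138 138 136 142 140 142 144 148 146 147 150  96 141 157 209 223 221 221 220
 226 227 217 220 154  94  98 143 124 150 152 152 152 150 152 151 149 151 148  52 132 136 175 220 219 216 216 216
 224 228 212 217 218 180 114  69 135 133 140 136 146 147 146 148 148  74 133 148 134 168 217 219 220 222 223 224
 223 228 218 218 219 217 150 116  79  72 143 149 148 147 148 148 148 149 126 119 212 224 223 223 223 223 221 221
 221 228 197 217 216 216 224 226 204 115 121 103  75  82  74  94 119 131 213 223 223 222 223 222 222 222 221 222
 221 228 225 220 223 222 220 216 219 221 222 223 192 190 189 215 221 221 222 221 222 222 223 221 222 222 220 221
```

```bash
python3 -c "
from station import hand_in; print(hand_in())"
```

```text
the job is handed in; nothing more can be done
None
```

I handed the job in at about 19 s. The dish is seated flush in the socket, and the print block stands upright within about 1.5 mm of its centre. The top camera shows the jars, dropper bottle and tealight where they started.

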